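Snap the work-support post into its bench stand

TASK

Take the square post that has the spring button out of the wooden block and fit it into the upright square tube of the bench stand: squeeze the button flush so that it slips inside the tube mouth, then push the post down gently, without forcing it, until the button snaps out through the hole in the tube's wall. Leave it locked there, let go, and leave the plain post and the tools lying around where they are.

Things in the scene. Friction and masses are not known exactly. Their poses are not given: they have to be found in the camera images.
- post_center (a point): centre of the square aluminium post that has the button: 26 x 26 mm, 100 mm tall, black cap on top, 4 mm tapered foot (19 mm wide at its end), about 0.16 kg. The point is on its axis, 50 mm above its lower end. z runs up the post, the button is on its -x face. It stands upright in either pocket of the block. Pinching it along its x axis, one finger on the button, presses the button flush.
- button (a joint): how far the post's spring button is pressed in, in m: 0 = fully out, 7 mm proud of the face; 0.007 = flush. About 6 N of spring when out, 9.5 N when flush. Inside the tube it reads about 0.0045 to 0.007 and rubs on the wall, so that the post slides under a steady push of about 6 to 12 N; it returns to near 0 only when it has snapped out through the hole.
- button_face (a point): middle of the outer face of that button (axes as the post), 60 mm above the post's lower end: a blunt dark steel lug 10 mm wide, 22 mm tall (lower edge 49 mm, upper edge 71 mm above the post's lower end). It has no ramp and cannot pass the tube's mouth unpressed. It moves straight in wherever it is pressed: fingers on its upper half leave its lower half free to enter the mouth.
- stand: bench stand, fixed: dark 100 x 100 x 8 mm base plate with bolts, 48 mm grey collar up to 38 mm, and in it an upright steel tube, 34.5 mm square outside, 28.5 mm inside, open on top. Origin under the plate on the tube's axis, z up. The tube is clamped at a height that differs each time and is not reported: its mouth is 105 to 133 mm above the origin, to be seen or felt. It does not move.
- stand_front (a point): middle of the plate's edge on the stand's -x side (axes as the stand). The tube's only hole, 13.6 mm wide, 25.5 mm tall, is in the wall on this side, its middle 28 mm below the mouth; the post's -x (button) face goes to this side. Only the snapped-out button on the hole's edge stops the post (1.75 mm of play); its top is then 12 mm above the mouth. Over 40 N between post and stand (all contacts added) is forcing.
- plain_post_center (a point): centre (50 mm above its lower end) of the spare post, same size and materials but without a button, in the block's other pocket; to be left there.
- rack: wooden parking block, 70 x 140 x 30 mm, fixed; origin under its centre. Two square pockets, 30 mm wide and 25 mm deep (floor 5 mm above the bench), 40 mm either way from the centre along its y axis. Posts stand in them loosely with their axes along those of the block.
- screwdriver: screwdriver with yellow handle, 180 mm long, 26 mm high, lying between the block and the stand; bystander
- tape_measure: yellow tape measure, 63 mm high; bystander
- hammer: hammer, 265 mm long, lying behind the stand; bystander
- clamp: bar clamp, 254 mm long, lying behind the stand; bystander
There are look-alikes about, which are no part of the job. Leave any red look-alike of the part that bears post_center alone.

How it is judged:
By the outcome, as a careful person would: the job done as asked, in the order asked, and still so for the second after the job is handed in, with the robot touching nothing.
It also fails if it takes over 48 s, if anything falls off the work surface, if the arm or the gripper's body presses on something with over 40 N, if the wrist force passes 120 N, or if a joint passes its speed limit or range.

ROBOT

A 7-joint arm with a two-finger parallel gripper is mounted at the origin on a cart in front of the work surface, level with it; the furniture and walls round the work are solid. World frame = base frame: x ahead of the robot, y to its left, z up, the work surface at z = 0. Lengths are in m, angles in degrees, forces in N, time in s.
With the tool pointing down it reaches from about 0.425 to 0.875 m from the base axis. Payload 4.7 kg.
Tool frame: the origin (TCP) lies at the very end of the fingers, on their centre line; the grasp point (between the pads) lies env.grip_point_offset behind it (env.grip_point_offset is the distance from the TCP to the grasp point, in m); z points along the fingers, y is the direction in which the jaws open and shut (so a half turn about z gives the same grasp; the last joint's range is limited). The gripper opens to 87 mm and grips with 3 to 60 N. Pads are 19 mm wide; open, the fingers measure 117 mm over their backs; the gripper's body (75 mm by 190 mm) begins 51 mm behind the grasp point.
Start: joints at [-62.389, 18.392, -4.016, 83.108, 1.295, 78.541, -3.26], TCP at [0.293, 0.58, 0.223] pointing down, gripper open.
Joint ranges: [-163.93, 163.93], [-17.29, 119.83], [-79.2, 71.16], [3.27, 140.29], [-89.18, 269.18], [5.43, 117.66], [-154.24, 154.24]. Speed limits (degrees/s): [147.25, 147.25, 180, 180, 180, 180, 180].

INTERFACE

Orientations are given as [roll, pitch, yaw] about the fixed x, y, z axes, in that order (R = Rz(yaw) Ry(pitch) Rx(roll)).
In Python, from cell import env gives the robot as it stands.
- The arm moves only by the tool send_rows, never from a script. Its argument "plan" is a list of rows, each a list of 7 numbers: the finger opening in mm, from 0 to 87, then the shift along the tool's x, y, z in mm, then the turn, a rotation vector about the tool's x, y, z in rad. A call has 1 to 12 rows; each row shifts and turns the commanded pose from where the row before left it, along the tool's axes as they then stand; what a row does not reach is not made up. A row lasts 1/10 s, in which the tool goes at most 50 mm and 8.59 degrees, less where a joint would pass 70% of its speed; a pose out of reach is approached as far as the arm can. A call is refused whole if a number of a shift passes 50 or a number of a turn 0.15, either way. A call with a gripper value outside its range is refused whole. The fingers move at their own pace and stop on an object; "grip_force" is the grip in N (left out, the last holds). Time passes only in rows, so rows that do not move let the fingers close. It gives the time, the measured TCP pose, the force and the opening at its end, in the units of the state.
- env.get_obs(): the state, without advancing time (a new reading comes with each control period).
- env.read_camera(name): name is "scene" or "side" or "wrist"; returns the picture (400x640x3 uint8, red, green, blue); there is no depth.
- env.get_calibration(name): a dict with "fx", "fy", "cx", "cy" (pixels), "extrinsics" (4x4, takes a point from camera to world coordinates). Camera axes: x right, y down, z forward; pixel columns grow to the right and rows downward; lengths in m; the calibration is good to about 2 mm. The wrist camera is an equidistant fisheye: a pixel r from the principal point sees the ray r / f radians off the axis. A picture is of the moment at which its call begins: read the wrist's pose just before it. get_calibration takes no time and is no camera call; for the wrist camera it gives the pose at the moment of the call.
- env.sign_off(): hands the job in, once; it reports no verdict.
Trained networks look in the newest picture that a camera, given by its name, has taken for a name from the list of things; names that differ only in an ending like _2 or _b are one class to them, and where a whole thing is asked for, a point or a joint stands for the part that bears it (a point fixed in the world has none). Each returns a list of dicts, best first, with "confidence" (0 to 1); they miss things now and then, are a little off and sometimes report something else, mostly with a low value. They report only what shows in the picture. A call takes as long as a camera call. They do not tell look-alikes from the thing itself.
- env.regions_of(camera, query): "region" (400x640 bool, what is visible of it) and "rect" ([left, top, right, bottom] in pixels, round what is visible of it).
The state is a dict: "time_s": time; "qpos": joint angles; "joint_velocities": joint speeds; "effort": joint torques, N m; "tool_pos": TCP position; "tool_rot": TCP orientation; "force": force on the tool from outside, world axes, zero at the start; "wrist_torque": the same for the moment, N m; "grip_width": finger opening in m.
Only numpy, scipy, OpenCV 4.12 (cv2) and the standard library are available. Lean on these libraries where they do the work, as an engineer would, in place of code of your own. Each camera call takes 0.05 s, during which the arm holds its last target. There are 200 camera calls.

## Working session

There is one attempt and no reset: what is moved stays moved. The work goes in short steps, Python scripts to look and compute and a tool call to move; the robot and the scene stay as the last step left them, time stands still between calls to the robot, and variables do not carry over. Pictures are saved under pics/ and viewed, about 8 in all and at most 12, crops included, and the job is handed in when it is done.

Besides the shell and the picture viewer there is one more tool, called after ">>>" as name([rows], argument=value, ...), one row to a line, values as JSON. send_rows: Moves the arm, as the interface text tells. Its arguments: {"type":"object","properties":{"plan":{"type":"array"},"grip_force":{"type":"number"}},"required":["plan"]}

```bash
mkdir -p pics; ls; cat > h.py <<'E'
import numpy as np, cv2
from cell import env
from scipy.spatial.transform import Rotation as R
def snap(c,n=None):
    cal=env.get_calibration(c); im=env.read_camera(c)
    if n: cv2.imwrite(f'pics/{n}.png',im[:,:,::-1])
    return cal,im
def ray(cal,uv):
    x=(uv[0]-cal['cx'])/cal['fx'];y=(uv[1]-cal['cy'])/cal['fy']
    T=np.array(cal['extrinsics'])
    if cal.get('fish'):
        r=np.hypot(x,y); s=np.sin(r)/max(r,1e-9); d=np.array([x*s,y*s,np.cos(r)])
    else: d=np.array([x,y,1.])
    return T[:3,3],T[:3,:3]@d
def onz(cal,uv,z):
    o,d=ray(cal,uv); return o+d*(z-o[2])/d[2]
def proj(cal,p):
    T=np.array(cal['extrinsics']); q=T[:3,:3].T@(np.array(p)-T[:3,3])
    if cal.get('fish'):
        t=np.arctan2(np.hypot(q[0],q[1]),q[2]); k=t/max(np.hypot(q[0],q[1]),1e-9); a=q[:2]*k
    else: a=q[:2]/q[2]
    return np.array([a[0]*cal['fx']+cal['cx'],a[1]*cal['fy']+cal['cy']])
E
python3 - <<'E'
from h import *
for c in ['scene','side']:
    cal,im=snap(c,c); print(c,{k:(np.round(v,3).tolist() if k=='extrinsics' else v) for k,v in cal.items()})
    for q in ['post_center','plain_post_center','stand','rack','button']:
        for r in env.regions_of(c,q)[:3]: print(q,round(r['confidence'],2),r['rect'])
a=cv2.imread('pics/scene.png');b=cv2.imread('pics/side.png')
print(env.grip_point_offset, env.get_obs()['tool_rot'],env.get_obs()['tool_pos'],env.get_obs()['grip_width'],env.get_obs()['time_s'])
E
```

```text
pics
scene {'fx': 366.3039219497147, 'fy': 366.3039219497147, 'cx': 324.08741971484466, 'cy': 202.43379067176755, 'extrinsics': [[-0.516, -0.54, 0.665, 0.012], [-0.856, 0.306, -0.416, 0.454], [0.022, -0.784, -0.62, 0.599], [0.0, 0.0, 0.0, 1.0]]}
post_center 0.74 [171.3, 275.3, 197.0, 319.8]
post_center 0.66 [247.7, 220.8, 273.0, 261.7]
post_center 0.28 [348.5, 172.5, 402.5, 238.6]
plain_post_center 0.81 [215.2, 239.7, 238.0, 281.8]
plain_post_center 0.16 [309.0, 249.5, 341.7, 283.7]
stand 0.84 [349.5, 172.3, 405.3, 238.8]
stand 0.73 [260.5, 178.7, 353.0, 215.5]
rack 0.84 [207.9, 244.4, 286.3, 303.5]
rack 0.74 [418.4, 165.5, 437.8, 198.6]
rack 0.62 [249.4, 219.0, 272.1, 261.1]
side {'fx': 413.0430311666455, 'fy': 413.0430311666455, 'cx': 325.2365644659409, 'cy': 196.55358308140285, 'extrinsics': [[0.844, -0.357, 0.401, 0.098], [-0.537, -0.577, 0.616, -0.621], [0.012, -0.735, -0.678, 0.879], [0.0, 0.0, 0.0, 1.0]]}
post_center 0.8 [244.2, 134.1, 262.1, 168.3]
post_center 0.52 [283.3, 157.4, 293.7, 185.4]
plain_post_center 0.74 [267.0, 149.9, 277.0, 170.9]
stand 0.72 [311.7, 208.5, 362.7, 268.0]
rack 0.69 [258.4, 165.0, 304.3, 194.8]
rack 0.5 [315.0, 207.3, 364.1, 266.9]
0.0187 [1.79995673e+02 4.94974886e-03 1.53201510e+02] [0.29313703 0.58016548 0.22256895] 0.08693426376973813 0.6
```

View pics/scene.png

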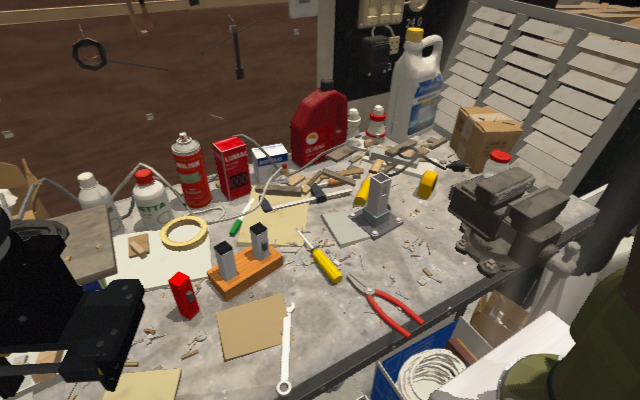

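View pics/side.png

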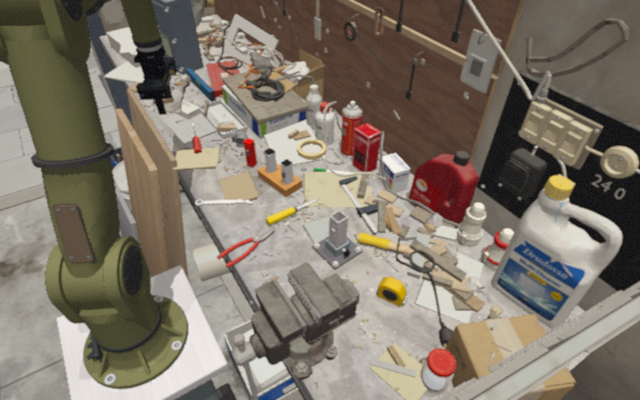

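The scene view shows the rack at (245,270) with grey posts at (226,262) and (259,240), a red decoy at (183,296), and the stand at (377,205). I'll enlarge these areas to tell the posts apart and find the tube.

```bash
python3 - <<'E'
from h import *
a=cv2.imread('pics/scene.png');b=cv2.imread('pics/side.png')
c=[a[210:310,200:300],a[160:260,325:425],b[135:205,245:315],b[200:280,300:380]]
c=[cv2.resize(x,(400,300) if 0 else (300,300),interpolation=cv2.INTER_CUBIC) for x in c]
cv2.imwrite('pics/crop.png',np.vstack([np.hstack(c[:2]),np.hstack(c[2:])]))
cs=env.get_calibration('scene')
for n,uv,z in [('rackA',(226,250),.105),('rackB',(260,231),.105),('mouth',(380,178),.119)]: print(n,onz(cs,uv,z))
E
```

```text
rackA [0.50923088 0.35445761 0.105     ]
rackB [0.52590426 0.27945545 0.105     ]
mouth [ 0.54078965 -0.02812487  0.119     ]
```

View pics/crop.png

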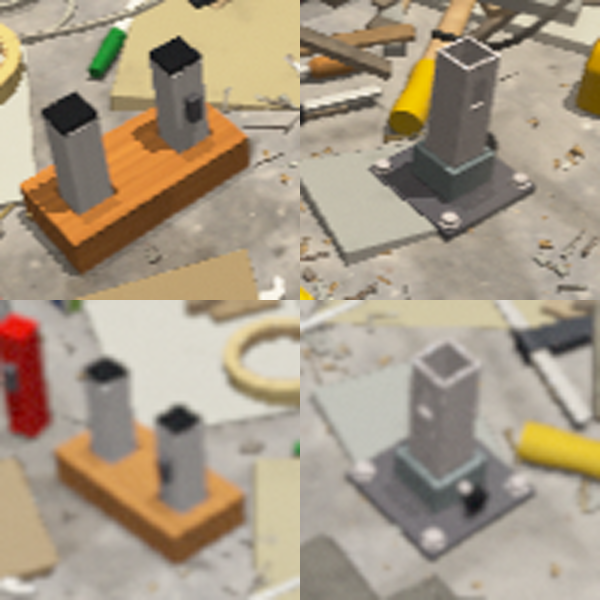

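The button is on post B at about (0.526, 0.279), facing roughly -x; post A is plain. The small light spot that shows on the tube's face in both views marks the same -x side. Now I'll move above the rack and look from close by.

>>> send_rows([
  [87,-43,-20.5,0,0,0,0],
  [87,-43,-20.5,0,0,0,0],
  [87,-43,-20.5,0,0,0,0],
  [87,-43,-20.5,0,0,0,0],
  [87,-43,-20.5,0,0,0,0],
  [87,-43,-20.5,0,0,0,0],
  [87,-43,-20.5,0,0,0,0],
  [87,-43,-20.5,0,0,0,0],
  [87,0,0,0,0,0,0.1475],
  [87,0,0,0,0,0,0.1475],
  [87,0,0,0,0,0,0.1475],
  [87,0,0,0,0,0,0.1475],
])

```text
time_s: 1.8
tool_pos: [0.5263, 0.2786, 0.2227]
tool_rot: [180.0, -0.0, 119.0]
force: [-0.1, 0.4, -0.2]
grip_width: 0.0869
```

>>> send_rows([
  [87,0,0,0,0,0,0.1475],
  [87,0,0,0,0,0,0.1475],
  [87,0,0,0,0,0,0],
  [87,0,0,0,0,0,0],
])

```text
time_s: 2.2
tool_pos: [0.5262, 0.2787, 0.2227]
tool_rot: [180.0, -0.0, 102.7]
force: [0.1, -0.4, -0.3]
grip_width: 0.0868
```

```bash
python3 - <<'E'
from h import *
cal,im=snap('wrist','w1'); o=env.get_obs(); print(o['tool_pos'],o['tool_rot'],o['time_s'],o['qpos'].round(1) if hasattr(o['qpos'],'round') else o['qpos'],o['force'])
cal['fish']=1; print({k:(np.round(v,3).tolist() if k=='extrinsics' else v) for k,v in cal.items()})
for q in ['post_center','plain_post_center','rack','button']:
    for r in env.regions_of('wrist',q)[:3]: print(q,round(r['confidence'],2),r['rect'])
E
```

```text
[0.5261815  0.27874527 0.22265696] [ 1.79991671e+02 -4.79009198e-03  1.02673850e+02] 2.25 [-42.   11.7  13.4  91.8  -2.8  76.8 -15.6] [ 0.16015774 -0.79625886 -0.26007138]
{'fx': 309.70691628693146, 'fy': 309.70691628693146, 'cx': 322.504303613866, 'cy': 200.76154400879926, 'extrinsics': [[0.976, 0.212, 0.054, 0.512], [0.219, -0.945, -0.242, 0.346], [0.0, 0.248, -0.969, 0.385], [0.0, 0.0, 0.0, 1.0]], 'fish': 1}
post_center 0.93 [318.6, 173.1, 351.1, 214.4]
post_center 0.58 [305.9, 2.3, 344.8, 55.7]
plain_post_center 0.64 [323.6, 101.1, 349.1, 127.7]
rack 0.83 [304.8, 87.7, 366.6, 210.5]
```

View pics/w1.png

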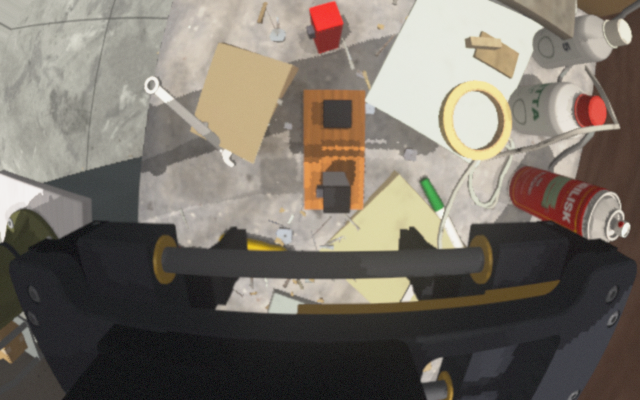

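The wrist view shows the rack aligned with the image, with the plain cap at about (337,113) and the button post's cap at about (337,199), its grey button face to the left. I'll measure the caps.

```bash
python3 - <<'E'
from h import *
cal=env.get_calibration('wrist'); cal['fish']=1
im=cv2.imread('pics/w1.png'); g=im.max(2)
print(g[176:220:2,316:360:2])
for (x0,y0,x1,y1) in [(315,178,360,222),(315,90,360,135)]:
    m=(g[y0:y1,x0:x1]<60).astype(np.uint8)
    n,l,s,c=cv2.connectedComponentsWithStats(m); i=1+s[1:,4].argmax(); print(s[i])
    ctr,_=cv2.findContours((l==i).astype(np.uint8),0,2)
    b=cv2.boxPoints(cv2.minAreaRect(ctr[0]))+[x0,y0]
    w=np.array([onz(cal,p,.105)[:2] for p in b]); print(b.round(1).tolist(),w.round(4).tolist(),w.mean(0))
print('TCP px',proj(cal,[.5262,.2787,.105]))
# rack edges
for p in [(304.5,89),(366,89),(366,209),(304.5,209)]: print(onz(cal,p,.03)[:2])
E
```

```text
[[191 188 154 109 108 110 111 108 108 109 108 112 108 109 109 104 107 105
  100 127 194 206]
 [190 189 145 107 108 110 108 111 111 111 109 109 111 108 110 108 106 100
  102 153 202 214]
 [189 182 119 105 108 111 110 110 108 110 110 111 110 110 113 108 109 105
  101 155 201 206]
 [191 190 147 110 112 111 110 111 108 107 110 111 112 112 111 111 108 105
  113 185 199 208]
 [172 145 121  94 107 108 104 109 108 107 107 106 106 108 108 107 106 103
  127 191 201 217]
 [142  73  72  71  74  74  72  77  78  77  72  74  75  75  74  74  77 108
  175 194 202 214]
 [126  80  75  73  72  77  77  73  74  74  66  68  67  66  66  69  67 102
  178 195 204 205]
 [128 110 103  97  74  79  79  79  78  76  68  69  66  69  66  67  64 105
  180 197 202 208]
 [132 116 110 102  75  78  78  79  79  76  67  67  64  70  67  67  67 104
  176 197 204 216]
 [145 115 110 101  74  77  78  75  81  72  69  69  65  71  67  70  69 103
  178 196 204 208]
 [145 121 118 105  75  77  76  77  79  74  68  68  68  67  67  68  70 117
  187 196 198 206]
 [180 169 180 156  74  76  75  78  76  70  67  67  68  66  65  67  71 126
  1
[... 373 characters left out ...]
8 225 227 227]
 [204 213 219 194  79  70  68  68  66  68  69  69  67  68  68  67  74 155
  215 220 222 221]
 [145 148 155 153  71  68  72  70  66  67  66  67  70  68  69  69  75 145
  184 191 182 165]
 [140 137 143 149 104  94  94  93  92  92  93  95  92  92  92  91 100 164
  183 172 150 164]
 [161 146 145 165 177 182 182 176 172 171 174 178 177 178 176 166 177 182
  174 154 165 208]
 [169 160 152 172 184 189 187 161 179 181 184 187 184 184 184 181 164 174
  152 168 211 220]
 [177 166 165 179 183 188 174 167 181 180 185 185 184 181 178 179 173 143
  167 212 220 221]]Traceback (most recent call last):
  File "<stdin>", line 7, in <module>
ValueError: attempt to get argmax of an empty sequence
```

```bash
python3 - <<'E'
from h import *
cal=env.get_calibration('wrist'); cal['fish']=1
b=np.array([[323,185.5],[350.3,185.5],[350.3,212.7],[323,212.7]])
w=np.array([onz(cal,p,.105)[:2] for p in b]); print(w.round(4).tolist(),w.mean(0),np.linalg.norm(np.diff(w,axis=0),axis=1))
print('TCP px',proj(cal,[.5262,.2787,.105]))
for p in [(304.5,89),(366,89),(366,209),(304.5,209)]: print(onz(cal,p,.03)[:2])
# tube mouth in scene and side: networks' region tops
for c in ['scene','side']:
    k=env.get_calibration(c)
    for z in (.105,.119,.133):
        print(c,z,[onz(k,p,z)[:2].round(4).tolist() for p in ({'scene':[(378,177.5)],'side':[(340,213)]}[c])])
E
```

```text
[[0.5247, 0.2905], [0.5493, 0.296], [0.5555, 0.2706], [0.5303, 0.265]] [0.53995153 0.2805434 ] [0.0252535  0.02623523 0.02582129]
TCP px [321.8670782  198.02317577]
[0.4834447  0.38034498]
[0.551382   0.39611515]
[0.58466537 0.25882708]
[0.51273095 0.24294014]
scene 0.105 [[0.5602, -0.0393]]
scene 0.119 [[0.5447, -0.0253]]
scene 0.133 [[0.5292, -0.0113]]
side 0.105 [[0.5544, 0.006]]
side 0.119 [[0.5462, -0.0054]]
side 0.133 [[0.5379, -0.0167]]
```

Post B's axis is at (0.540, 0.2805) and the rack's yaw is about 13°. The scene and wrist estimates differed by 14 mm; the wrist one agrees with the rack's outline, so I trust it. Descending now, with the fingertips at 63 mm post height, then gripping.

>>> send_rows([
  [87,-1.3,13.9,0,0,0,-0.007],
  [87,0,0,40,0,0,0],
  [87,0,0,40,0,0,0],
  [87,0,0,40,0,0,0],
  [87,0,0,20,0,0,0],
  [87,0,0,14.7,0,0,0],
  [87,0,0,0,0,0,0],
  [87,0,0,0,0,0,0],
])

```text
time_s: 3.25
tool_pos: [0.5408, 0.2808, 0.0688]
tool_rot: [179.9, -0.0, 102.9]
force: [0.2, -0.5, -0.1]
grip_width: 0.0871
```

>>> send_rows([
  [40,0,0,0,0,0,0],
  [20,0,0,0,0,0,0],
  [20,0,0,0,0,0,0],
  [20,0,0,0,0,0,0],
  [20,0,0,0,0,0,0],
  [20,0,0,0,0,0,0],
  [20,0,0,0,0,0,0],
  [20,0,0,0,0,0,0],
], grip_force=30)

```text
time_s: 4.05
tool_pos: [0.5398, 0.2803, 0.0678]
tool_rot: [-180.0, 0.0, 102.9]
force: [-1.9, -0.3, 1.3]
grip_width: 0.0311
```

>>> send_rows([
  [10,0,0,0,0,0,0],
  [10,0,0,0,0,0,0],
  [10,0,0,0,0,0,0],
  [10,0,0,0,0,0,0],
  [10,0,0,0,0,0,0],
])

```text
time_s: 4.55
tool_pos: [0.5401, 0.2805, 0.0679]
tool_rot: [180.0, -0.0, 102.9]
force: [0.5, -0.1, -0.7]
grip_width: 0.0257
```

The button is flush (25.7 mm). Next: lift, and carry the post to a vantage point beside the tube.

>>> send_rows([
  [10,0,0,-10,0,0,0],
  [10,0,0,-20,0,0,0],
  [10,0,0,-40,0,0,0],
  [10,0,0,-50,0,0,0],
  [10,0,0,-50,0,0,0],
])

```text
time_s: 5.05
tool_pos: [0.5395, 0.2799, 0.2397]
tool_rot: [-179.9, 0.0, 102.9]
force: [0.7, 1.5, -1.1]
grip_width: 0.0255
```

>>> send_rows([
  [10,-20,-9,0,0,0,0],
  [10,-30,-13,0,0,0,0],
  [10,-36,-17,0,0,0,0],
  [10,-36,-17,0,0,0,0],
  [10,-36,-17,0,0,0,0],
  [10,-36,-17,0,0,0,0],
  [10,-36,-17,0,0,0,0],
  [10,-36,-15,0,0,0,0],
  [10,-30,-12,0,0,0,0],
  [10,-19,-8,0,0,0,0],
  [10,0,0,0,0,0,0],
  [10,0,0,0,0,0,0],
])

```text
time_s: 6.25
tool_pos: [0.4719, -0.058, 0.2383]
tool_rot: [180.0, -0.1, 102.8]
force: [1.2, 0.1, -1.0]
grip_width: 0.0259
```

```bash
python3 - <<'E'
from h import *
import json
cal,im=snap('wrist','w2'); o=env.get_obs(); print(o['tool_pos'],o['tool_rot'],o['time_s'],o['force'])
cal['extrinsics']=np.array(cal['extrinsics']).tolist(); json.dump(cal,open('w2.json','w'))
print(np.round(cal['extrinsics'],3).tolist())
for q in ['stand','button']:
    for r in env.regions_of('wrist',q)[:3]: print(q,round(r['confidence'],2),r['rect'])
E
```

```text
[ 0.47200013 -0.05715664  0.23811106] [ 1.79970320e+02 -4.90974025e-02  1.02950098e+02] 6.3 [-0.09665558  0.70416252 -0.98238196]
[[0.975, 0.214, 0.055, 0.457], [0.221, -0.945, -0.241, 0.009], [0.001, 0.247, -0.969, 0.401], [0.0, 0.0, 0.0, 1.0]]
stand 0.87 [329.8, 113.5, 416.5, 199.4]
```

View pics/w2.png

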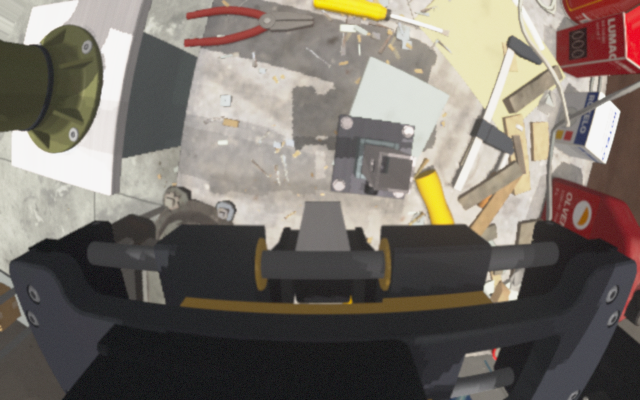

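The stand's plate spans about (333–416, 113–199), with the tube mouth near (396,172), and the held post is at (322,225). I'll enlarge around the tube.

```bash
python3 - <<'E'
import cv2
im=cv2.imread('pics/w2.png')[108:208,322:432]
im=cv2.convertScaleAbs(im,alpha=1.3)
big=cv2.resize(im,None,fx=7,fy=7*0.8571,interpolation=cv2.INTER_CUBIC)
big=cv2.resize(im,None,fx=6,fy=6,interpolation=cv2.INTER_CUBIC)
for i in range(0,110,10): cv2.putText(big,str(322+i),(i*6,10),0,.35,(0,0,255)); cv2.line(big,(i*6,0),(i*6,600),(0,0,255) ,1) if i%20==8 else None
for j in range(0,100,10): cv2.putText(big,str(108+j),(0,j*6+4),0,.35,(0,0,255))
cv2.imwrite('pics/w2c.png',big)
E
```

```text
(no output)
```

View pics/w2c.png

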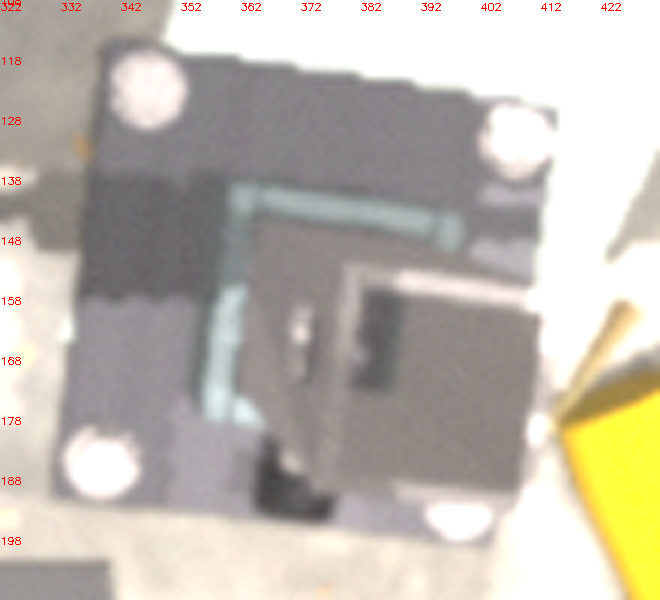

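Mouth outer corners: (379.5,152.7), (412.8,156.3), (375,189.3), (409,192). The hole shows in the left (-x) wall. Next is a least-squares fit of the stand's pose and the mouth height, with a side/scene check.

```bash
python3 - <<'E'
from h import *
import json
from scipy.optimize import least_squares as ls
cal=json.load(open('w2.json')); cal['fish']=1
# order (sx,sy): TL=(-,+)
S=[(-1,1),(1,1),(-1,-1),(1,-1)]
P=[(339.5,115.5),(414.8,126.3),(330.7,189.7),(403.7,198.8)]
M=[(379.5,152.7),(412.8,156.3),(375,189.3),(409,192)]
def f(v,parts=3):
    c,s=np.cos(v[2]),np.sin(v[2]); r=[]
    for (a,b),p,m in zip(S,P,M):
        for h,z,t,k in ((.05,.008,p,1),(.01725,v[3],m,2)):
            if parts&k: r.append(proj(cal,[v[0]+h*(a*c-b*s),v[1]+h*(a*s+b*c),z])-t)
    return np.concatenate(r)
for k in (3,2,1):
    q=ls(f,[.545,-.015,.1,.12],args=(k,)); print(k,q.x.round(4),np.degrees(q.x[2]).round(2),q.fun.round(1).tolist())
q=ls(f,[.545,-.015,.1,.12])
for z in (.105,.11,.115,.12,.125,.13,.133):
  out=[]
  for c in ['scene','side']:
    k=env.get_calibration(c); out.append(proj(k,[q.x[0],q.x[1],z]).round(1).tolist())
  print(z,out)
E
```

```text
3 [ 0.531  -0.0187  0.1164  0.1247] 6.67 [-0.0, -0.9, -1.0, -1.1, 1.0, -1.1, 1.8, 0.2, -0.0, 2.1, -1.7, -0.5, 0.9, 0.9, -0.2, 0.8]
2 [ 0.5345 -0.0199  0.1473  0.113 ] 8.44 [-0.7, 0.4, 0.7, 0.4, -0.1, -0.5, 0.1, -0.4]
1 [ 0.5304 -0.0186  0.1093  0.12  ] 6.26 [-0.2, -1.4, 0.8, -1.0, -0.7, 1.6, 0.2, 1.0]
0.105 [[378.7, 186.2], [337.8, 222.1]]
0.11 [[378.9, 184.4], [337.9, 220.8]]
0.115 [[379.2, 182.7], [338.0, 219.4]]
0.12 [[379.4, 180.9], [338.0, 218.0]]
0.125 [[379.7, 179.1], [338.1, 216.7]]
0.13 [[379.9, 177.3], [338.2, 215.3]]
0.133 [[380.1, 176.2], [338.2, 214.5]]
```

The estimates agree: axis about (0.531, -0.019), yaw about 6.7°, mouth about 0.125 (side camera 0.125, scene 0.129). I'll align the yaw and take one closer look to refine.

>>> send_rows([
  [10,0,0,0,0,0,0.109],
  [10,-9,-7,10,0,0,0],
  [10,0,0,20,0,0,0],
  [10,0,0,10,0,0,0],
  [10,0,0,0,0,0,0],
  [10,0,0,0,0,0,0],
])

```text
time_s: 7.0
tool_pos: [0.466, -0.068, 0.1979]
tool_rot: [-180.0, 0.0, 96.7]
force: [-0.2, 0.1, -1.3]
grip_width: 0.0261
```

```bash
python3 - <<'E'
from h import *
import json
cal=env.get_calibration('wrist'); ims=[env.read_camera('wrist').astype(float) for _ in range(3)]; im=np.mean(ims,0).astype(np.uint8)[:,:,::-1]
cv2.imwrite('pics/w3.png',im); o=env.get_obs(); print(o['tool_pos'],o['tool_rot'],o['time_s'],o['force'])
cal['extrinsics']=np.array(cal['extrinsics']).tolist(); json.dump(cal,open('w3.json','w')); cal['fish']=1
c=proj(cal,[.531,-.0187,.125]); print(c)
x0,y0=(c-[70,55]).astype(int); print(x0,y0)
cr=cv2.convertScaleAbs(im[y0:y0+100,x0:x0+130],alpha=1.3)
big=cv2.resize(cr,None,fx=6,fy=6,interpolation=cv2.INTER_CUBIC)
cv2.imwrite('pics/w3c.png',big)
E
```

```text
[ 0.46661539 -0.06803089  0.19861438] [1.79918446e+02 6.95969678e-03 9.66824980e+01] 7.15 [ 0.12719205 -0.17904737 -2.15926689]
[411.61737809 160.65930348]
341 105
```

View pics/w3c.png

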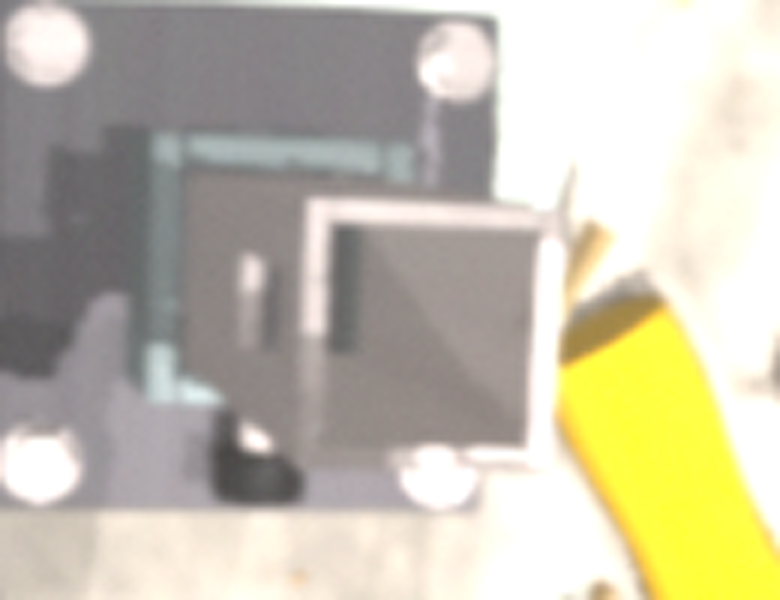

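Mouth rim in this crop: outer corners (305,199), (563,206), (297,465), (550,468); inner TR (533,234), BR (527,447), TL (332,226).

```bash
python3 - <<'E'
from h import *
import json
from scipy.optimize import least_squares as ls
cal=json.load(open('w3.json')); cal['fish']=1
S=[(-1,1),(1,1),(-1,-1),(1,-1)]
t=lambda L:[(341+(x+.5)/6-.5,105+(y+.5)/6-.5) for x,y in L]
M=t([(305,199),(563,206),(297,465),(550,468)]); I=t([(332,226),(533,234),(322,447),(527,447)])
# plate: TR(497,15) z.008 ; BR(478,510)
Pl=t([(497,15),(478,510)])
def f(v,zf=None,pl=0):
    z=v[3] if zf is None else zf
    c,s=np.cos(v[2]),np.sin(v[2]); r=[]
    pt=lambda h,a,b,z:proj(cal,[v[0]+h*(a*c-b*s),v[1]+h*(a*s+b*c),z])
    for (a,b),m,i in zip(S,M,I): r+=[pt(.01725,a,b,z)-m, pt(.01425,a,b,z)-i]
    if pl: r+=[pt(.05,1,1,.008)-Pl[0],pt(.05,1,-1,.008)-Pl[1]]
    return np.concatenate(r)
for a in [(None,0),(None,1),(.122,0),(.125,0),(.128,0)]:
    q=ls(f,[.531,-.0187,.116,.125],args=a); print(a,q.x.round(4),np.degrees(q.x[2]).round(2),(q.cost/len(q.fun))**.5)
E
```

```text
(None, 0) [ 0.5309 -0.0185  0.1231  0.1277] 7.05 0.28375283086677866
(None, 1) [ 0.5297 -0.0182  0.1208  0.1312] 6.92 0.41701888972590356
(0.122, 0) [ 0.5326 -0.0189  0.1231  0.125 ] 7.05 0.4377734720675061
(0.125, 0) [ 0.5317 -0.0187  0.1231  0.125 ] 7.05 0.3263218996513783
(0.128, 0) [ 0.5308 -0.0184  0.1231  0.125 ] 7.05 0.2841735760777989
```

Tube axis (0.531, -0.0185), yaw 7°, mouth about 0.128. I'll go above it.

>>> send_rows([
  [10,0,0,-15,0,0,0],
  [10,8,14,0,0,0,-0.006],
  [10,14,23,0,0,0,0],
  [10,12,20,0,0,0,0],
  [10,7.6,13,0,0,0,0],
  [10,0,0,0,0,0,0],
  [10,0,0,0,0,0,0],
])

```text
time_s: 7.85
tool_pos: [0.5301, -0.019, 0.2128]
tool_rot: [-179.9, 0.0, 97.0]
force: [-0.3, 0.2, -1.0]
grip_width: 0.026
```

>>> send_rows([
  [10,0.5,0.5,10,0,0,0],
  [10,0,0,8,0,0,0],
  [10,0,0,2,0,0,0],
  [10,0,0,2,0,0,0],
  [10,0,0,2,0,0,0],
  [10,0,0,0,0,0,0],
])

```text
time_s: 8.45
tool_pos: [0.5308, -0.0178, 0.1887]
tool_rot: [-180.0, -0.0, 97.0]
force: [0.5, 0.3, -1.6]
grip_width: 0.0259
```

```bash
python3 - <<'E'
from h import *
o=env.get_obs();print(o['tool_pos'],o['force'],o['wrist_torque'])
ca,a=snap('scene');cb,b=snap('side')
o=env.get_obs();print(o['tool_pos'],o['force'],o['wrist_torque'])
a=a[110:240,320:450,::-1];b=b[150:250,290:390,::-1]
cv2.imwrite('pics/ins.png',np.hstack([cv2.resize(x,(400,400),interpolation=cv2.INTER_CUBIC) for x in (a,b)]))
E
```

```text
[ 0.53083086 -0.01780362  0.18872361] [ 0.52976209  0.28481955 -1.57932516] [-0.03548483  0.02280825 -0.02982042]
[ 0.53102608 -0.01779355  0.18903567] [-0.07963676 -0.31352377 -1.44602971] [-0.06071752  0.11232532  0.02418774]
```

View pics/ins.png

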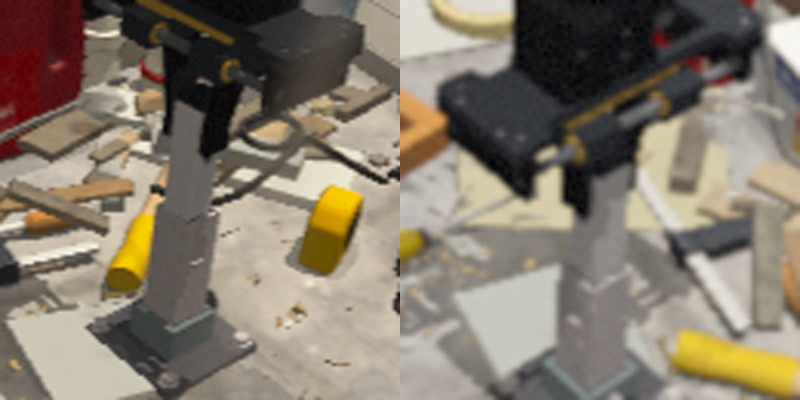

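Both views show the post centred over the tube mouth. No contact force yet, so I'll feed it in slowly.

>>> send_rows([
  [10,-0.5,0,2,0,0,0],
  [10,0,0,2,0,0,0],
  [10,0,0,2,0,0,0],
  [10,0,0,0,0,0,0],
])

```text
time_s: 8.95
tool_pos: [0.5309, -0.0183, 0.1825]
tool_rot: [-180.0, 0.0, 97.0]
force: [0.0, -0.0, -1.5]
grip_width: 0.0258
```

>>> send_rows([
  [10,0,0,2,0,0,0],
  [10,0,0,2,0,0,0],
  [10,0,0,2,0,0,0],
  [10,0,0,0,0,0,0],
])

```text
time_s: 9.35
tool_pos: [0.5309, -0.0183, 0.1765]
tool_rot: [-180.0, -0.0, 97.0]
force: [-0.6, 0.3, -1.2]
grip_width: 0.0255
```

The foot is in freely. Continuing.

>>> send_rows([
  [10,0,0,4,0,0,0],
  [10,0,0,4,0,0,0],
  [10,0,0,4,0,0,0],
  [10,0,0,4,0,0,0],
  [10,0,0,4,0,0,0],
  [10,0,0,4,0,0,0],
  [10,0,0,4,0,0,0],
  [10,0,0,0,0,0,0],
])

```text
time_s: 10.15
tool_pos: [0.5306, -0.0183, 0.1482]
tool_rot: [-179.9, 0.0, 97.0]
force: [-0.2, 0.4, -1.4]
grip_width: 0.0257
```

>>> send_rows([
  [10,0,0,2,0,0,0],
  [10,0,0,2,0,0,0],
  [10,0,0,2,0,0,0],
  [10,0,0,0,0,0,0],
])

```text
time_s: 10.55
tool_pos: [0.531, -0.0182, 0.1426]
tool_rot: [-180.0, -0.0, 97.0]
force: [0.7, 0.2, -2.1]
grip_width: 0.0258
```

>>> send_rows([
  [10,0,0,1.5,0,0,0],
  [10,0,0,1.5,0,0,0],
  [10,0,0,1.5,0,0,0],
  [10,0,0,0,0,0,0],
])

```text
time_s: 10.95
tool_pos: [0.531, -0.0183, 0.1381]
tool_rot: [-180.0, 0.0, 97.0]
force: [-1.0, -0.3, -1.1]
grip_width: 0.0255
```

>>> send_rows([
  [10,0,0,1.5,0,0,0],
  [10,0,0,1.5,0,0,0],
  [10,0,0,1,0,0,0],
  [10,0,0,0,0,0,0],
])

```text
time_s: 11.35
tool_pos: [0.531, -0.0183, 0.1342]
tool_rot: [180.0, 0.0, 97.0]
force: [-0.2, 1.1, -2.1]
grip_width: 0.0257
```

```bash
python3 - <<'E'
from h import *
o=env.get_obs();print(o['tool_pos'],o['force'],o['wrist_torque'])
ca,a=snap('scene');cb,b=snap('side')
print(proj(ca,[.531,-.0184,.1345]),proj(cb,[.531,-.0184,.1345]))
a=a[130:230,330:430,::-1];b=b[170:250,300:380,::-1]
cv2.imwrite('pics/ins2.png',np.hstack([cv2.resize(x,(400,400),interpolation=cv2.INTER_CUBIC) for x in (a,b)]))
E
```

```text
[ 0.53099039 -0.01825951  0.1341635 ] [-0.20678752  1.05384075 -2.06154962] [-0.06945836  0.13547767 -0.02055394]
[380.06052225 175.69095829] [338.13239135 213.9905385 ]
```

View pics/ins2.png

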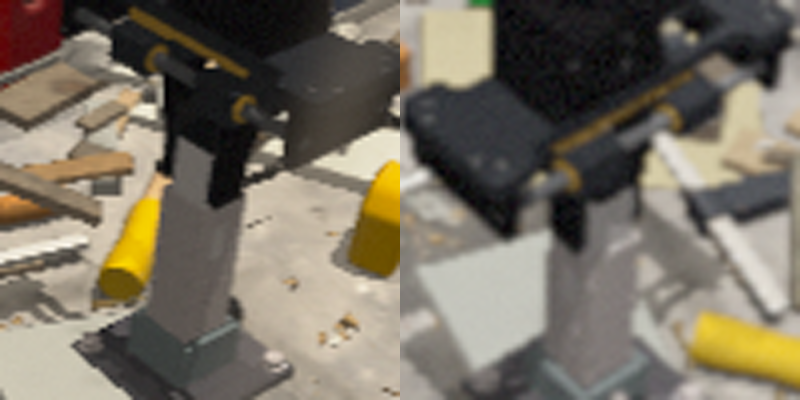

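Fingertips are just above the mouth, with the button's lower half (about 8 mm) inside. Release, rise above the cap, close the fingers, then push on top.

>>> send_rows([
  [45,0,0,0,0,0,0],
  [50,0,0,0,0,0,0],
  [50,0,0,0,0,0,0],
  [50,0,0,0,0,0,0],
  [50,0,0,-10,0,0,0],
  [50,0,0,-20,0,0,0],
  [50,0,0,-20,0,0,0],
  [0,0,0,0,0,0,0],
  [0,0,0,0,0,0,0],
  [0,0,0,0,0,0,0],
  [0,0,0,0,0,0,0],
  [0,0,0,0,0,0,0],
], grip_force=20)

```text
time_s: 12.65
tool_pos: [0.5306, -0.0183, 0.1836]
tool_rot: [-179.9, 0.0, 97.0]
force: [0.2, 0.6, 0.7]
grip_width: 0.0178
```

>>> send_rows([
  [0,0,0,0,0,0,0],
  [0,0,0,0,0,0,0],
  [0,0,0,2,0,0,0],
  [0,0,0,2,0,0,0],
  [0,0,0,0,0,0,0],
])

```text
time_s: 13.15
tool_pos: [0.5307, -0.0183, 0.1799]
tool_rot: [-180.0, 0.0, 97.0]
force: [0.8, -0.1, -0.4]
grip_width: 0.0004
```

>>> send_rows([
  [0,0,0,2,0,0,0],
  [0,0,0,2,0,0,0],
  [0,0,0,2,0,0,0],
  [0,0,0,2,0,0,0],
  [0,0,0,1,0,0,0],
  [0,0,0,1,0,0,0],
  [0,0,0,1,0,0,0],
])

```text
time_s: 13.85
tool_pos: [0.5318, -0.0183, 0.1712]
tool_rot: [179.9, -0.0, 97.0]
force: [-2.5, 0.4, 11.1]
grip_width: 0.0002
```

>>> send_rows([
  [0,0,0,1,0,0,0],
  [0,0,0,1,0,0,0],
  [0,0,0,1,0,0,0],
])

```text
time_s: 14.15
tool_pos: [0.5317, -0.0184, 0.1686]
tool_rot: [179.9, -0.0, 97.0]
force: [-3.0, -0.6, 11.9]
grip_width: 0.0006
```

Sliding at a steady ~12 N. Continuing.

>>> send_rows([
  [0,0,0,1,0,0,0],
  [0,0,0,1,0,0,0],
  [0,0,0,1,0,0,0],
  [0,0,0,1,0,0,0],
  [0,0,0,1,0,0,0],
  [0,0,0,1,0,0,0],
])

```text
time_s: 14.75
tool_pos: [0.5314, -0.0186, 0.1625]
tool_rot: [179.9, -0.0, 97.0]
force: [-4.1, -0.7, 11.8]
grip_width: 0.0004
```

>>> send_rows([
  [0,0,0,1,0,0,0],
  [0,0,0,1,0,0,0],
  [0,0,0,1,0,0,0],
  [0,0,0,1,0,0,0],
  [0,0,0,1,0,0,0],
  [0,0,0,1,0,0,0],
])

```text
time_s: 15.35
tool_pos: [0.5312, -0.0186, 0.1564]
tool_rot: [180.0, -0.0, 97.0]
force: [-5.6, 0.3, 12.1]
grip_width: 0.0003
```

>>> send_rows([
  [0,0,-0.5,1,0,0,0],
  [0,0,-0.3,1,0,0,0],
  [0,0,0,1,0,0,0],
  [0,0,0,1,0,0,0],
  [0,0,0,1,0,0,0],
])

```text
time_s: 15.85
tool_pos: [0.5309, -0.0186, 0.1514]
tool_rot: [179.9, -0.0, 97.0]
force: [-2.9, 0.1, 11.9]
grip_width: 0.0002
```

>>> send_rows([
  [0,0,0,1,0,0,0],
  [0,0,0,1,0,0,0],
  [0,0,0,1,0,0,0],
  [0,0,0,1,0,0,0],
])

```text
time_s: 16.25
tool_pos: [0.5309, -0.0187, 0.1473]
tool_rot: [179.9, -0.0, 97.0]
force: [-3.4, -1.1, 10.0]
grip_width: 0.0006
```

Close to the expected snap (top at about 0.140–0.142), so shorter calls now.

>>> send_rows([
  [0,0,0,1,0,0,0],
  [0,0,0,1,0,0,0],
])

```text
time_s: 16.45
tool_pos: [0.5305, -0.0184, 0.1436]
tool_rot: [179.9, -0.0, 97.0]
force: [0.4, 0.1, -0.5]
grip_width: 0.0003
```

>>> send_rows([
  [0,0,0,1,0,0,0],
  [0,0,0,0.5,0,0,0],
])

```text
time_s: 16.65
tool_pos: [0.5305, -0.0183, 0.1422]
tool_rot: [180.0, -0.0, 97.0]
force: [-0.3, -0.7, 5.6]
grip_width: 0.0004
```

>>> send_rows([
  [0,0,0,0.7,0,0,0],
  [0,0,0,0.5,0,0,0],
])

```text
time_s: 16.85
tool_pos: [0.5314, -0.0182, 0.142]
tool_rot: [179.8, -0.0, 97.0]
force: [-1.1, -0.3, 9.3]
grip_width: 0.0003
```

The force dropped to zero (snap), then rose again with no motion. One small confirming push, then retreat and look.

>>> send_rows([
  [0,0,0,0.7,0,0,0],
  [0,0,0,0.5,0,0,0],
  [0,0,0,0,0,0,0],
])

```text
time_s: 17.15
tool_pos: [0.5319, -0.0182, 0.1418]
tool_rot: [179.8, -0.0, 97.0]
force: [-1.8, 0.1, 13.1]
grip_width: 0.0001
```

>>> send_rows([
  [0,0,0,-20,0,0,0],
  [0,0,0,-40,0,0,0],
  [0,0,0,-40,0,0,0],
  [0,40,0,0,0,0,0],
  [0,40,0,0,0,0,0],
  [0,40,0,0,0,0,0],
  [0,0,0,0,0,0,0],
  [0,0,0,0,0,0,0],
])

```text
time_s: 17.95
tool_pos: [0.5152, 0.1016, 0.2389]
tool_rot: [-179.9, 0.0, 97.2]
force: [-0.2, -1.4, -0.3]
grip_width: 0.0004
```

```bash
python3 - <<'E'
from h import *
o=env.get_obs();print(o['tool_pos'],o['force'],o['time_s'])
ca,a=snap('scene');cb,b=snap('side')
for z in (.138,.142,.146): print(proj(ca,[.531,-.0184,z]).round(1),proj(cb,[.531,-.0184,z]).round(1))
a=a[150:250,330:430,::-1];b=b[190:270,300:380,::-1]
cv2.imwrite('pics/fin.png',np.hstack([cv2.resize(x,(400,400),interpolation=cv2.INTER_CUBIC) for x in (a,b)]))
E
```

```text
[0.51518482 0.10163583 0.23886418] [-0.19729227 -1.39424163 -0.3172438 ] 17.95
[380.2 174.4] [338.2 213. ]
[380.4 172.9] [338.2 211.9]
[380.7 171.4] [338.3 210.8]
```

View pics/fin.png

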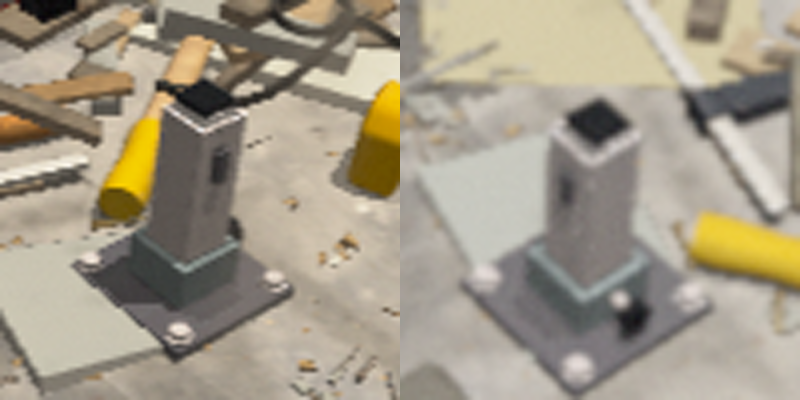

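Both views show the dark button standing out through the hole, scene crop (220,165) and side crop (567,190), with the cap slightly above the rim. The robot is clear, so I'm handing in.

```bash
python3 -c "
from cell import env
print(env.sign_off())"
```

```text
the job is handed in; nothing more can be done
None
```

The button post is locked in the stand's tube, and I handed the job in with the arm clear at about 18 s of the 48 s.

- **What I did:** I took the button post from the block with the button squeezed flush (finger opening about 25.7 mm). I lowered it into the tube without noticeable contact force. Then I let go and pushed on the cap with closed fingers at about 10–12 N.
- **Snap:** The force dropped to zero with the fingertips at z ≈ 0.144 m. After that the post stopped at about 0.142 m and did not move under a 13 N push. The highest vertical force I read was 13.1 N.
- **Last check:** Both fixed cameras show the dark button standing out through the hole in the -x wall, and the cap just above the rim. I never approached the plain post after the pick-up, nor touched the tools. I did not take a separate final picture of them.
- **Disagreements:** My first scene-camera estimate of the post was about 14 mm off the wrist-camera one. I used the wrist-camera value, which matched the block's outline. Mouth-height estimates ranged from 0.113 to 0.131 m. The stop position of the cap implies about 0.130 m.

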